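# Find and seat the proud rest button of a welding jig

## Task

One of the six rest buttons on the jig plate stands a few millimetres too high, so parts rock on it. Take the cross-shaped gauge and feel the buttons gently with its sprung stylus, never bottoming the stylus, to find the high one; set the gauge back on its rest and let go, then take it again the other way and press only that button fully home with the steel foot (do not push on any of the others with the foot). Leave the gauge back on its rest, and do not disturb the other things on the bench.

Things in the scene. Friction and masses are not known exactly. Their poses are not given: they have to be found in the camera images.
- gauge_hub (a point): Centre of the cross-shaped gauge (about 0.26 kg; sizes in mm): four arms 22 wide in one plane, 24 thick (y). Sprung brass stylus along -z, orange handle along +z; steel foot along +x, blue handle along -x. Handles end 60 from here, the grey arms 45, stylus tip and foot face 75. On its rest it is 15.6 above the ridge, stylus and foot 45 degrees down to either side, handles 45 degrees up.
- stylus_grip (a point): Middle of the orange handle (22 x 24 section, 24 thick along y), 42 from the gauge's centre; same axes as the gauge. Held here along its length, the stylus points the way the fingers point.
- foot_grip (a point): Middle of the blue handle (same section), 42 from the gauge's centre; same axes as the gauge. Held here along its length, the foot points the way the fingers point.
- stylus_tip (a point): Rounded tip of the brass stylus, 4 radius, on the gauge's -z axis, 75 from its centre when free.
- stylus (a joint): How far the stylus is pushed into the gauge, in m: 0 free, 0.012 bottomed (damaging). Its spring takes 0.5 N to start and 0.25 N per mm after.
- foot: The steel foot, fixed to the gauge; its flat round face is 16 in diameter. This origin and its axes are those of the gauge's centre; the face lies 75 from it along +x.
- gauge: The whole gauge (sizes in mm); origin and axes as for its centre. No part is thicker than 24, so fingers closing along its y can take it from any direction in its plane. On the rest its two lower arms straddle the ridge.
- rest: Blue rest fixed to the bench (sizes in mm): a 100 x 90 foot plate, a post, and on it a 60 long piece of angle iron, ridge upwards along the rest's y axis, 85 above the bench. Origin on the bench below the ridge.
- rest_ridge (a point): Middle of the rest's ridge, 85 above the bench; y runs along the ridge.
- jig: Aluminium jig plate fixed to the bench, 140 (x) x 200 (y) x 25 mm high; origin under its centre. Six black round rest buttons, 26 in diameter, at x = -35 and +35, y = -60, 0 and +60 from its centre. Five have their tops 2 above the plate's face; one is higher by 2 to 3, and which one is unknown.
- jig_face (a point): Centre of the jig plate's upper face, 25 above the bench; axes as the jig plate.
- button (a joint): How far the one high button has been pressed in, in m: about 0 at the start, 0.0022 fully home (its top then level with the others within 1). It is a tight fit: it begins to move at about 8 N, is home with 10 to 15 N and stays where it is left. Where it is, this does not tell.
- bracket: Bystander: L-shaped welded bracket, 90 x 50 x 50 (mm), origin under its middle.
- paste: Bystander: small red can, 66 diameter, 75 high (mm), origin under its middle.
- hammer: Bystander: hammer lying flat, about 260 long (mm), origin under its middle.
- magnet: Bystander: red holding magnet, upright block 74 x 16 x 50 (mm), origin under its middle.
- offcut: Bystander: flat steel offcut 120 x 60 x 5 (mm), origin under its middle.
- spanner: Bystander: open spanner lying flat, about 180 long (mm), origin under its middle.
- firebrick: Bystander: firebrick 220 x 110 x 60 (mm), origin under its middle.
Mind the look-alikes: they are no part of the job. Leave any green or turquoise look-alike of the gauge alone.

How it is judged:
On the way, in this order (a step that is already met when the one before it is completed fails the run):
1. the stylus is pressed in at least 1 mm by touching the top of the jig (value of joint stylus above 0.001 m and x of stylus_tip in the frame of jig_face between -0.07 and 0.07 m and y of stylus_tip in the frame of jig_face between -0.1 and 0.1 m and z of stylus_tip in the frame of jig_face between -0.004 and 0.012 m), for 0.04 s.
2. the gauge stands on its rest again, let go (distance between gauge_hub and rest_ridge below 0.028 m and z of gauge_hub in the frame of rest above 0.092 m and contact force between the fingers and gauge below 0.05 N), for 0.2 s.
3. the high button is pushed home by the foot (value of joint button above 0.0017 m and contact force between foot and anything else above 1 N), for 0.04 s.
At the end, for the whole second after the job is handed in: The high button is home (pressed in more than 1.7 mm), and the gauge stands still and released astride the ridge of its rest (its centre within 28 mm of the middle of the ridge and at least 7 mm above it) (all of step 2 and value of joint button above 0.0017 m and linear speed of gauge below 0.02 m/s); the robot touches nothing.
It fails at once if the stylus is bottomed (pushed in over 11 mm) (value of joint stylus above 0.011 m).
It fails at once if the foot pushes with over 5 N on the plate or on another button while the high one is not yet home (contact force between foot and jig above 5 N and value of joint button below 0.0017 m).
It fails at once if a bystander is moved by more than 20 mm (distance of any of bracket, paste, hammer, magnet, offcut, spanner, firebrick from where it was at the start of the episode above 0.02 m).
It also fails if it takes over 72 s, if anything falls off the work surface, if the arm or the gripper's body presses on something with over 40 N, if the wrist force passes 120 N, or if a joint passes its speed limit or range.

## Robot

A 6-joint arm with a two-finger parallel gripper is mounted at the origin on the work surface. World frame = base frame: x ahead of the robot, y to its left, z up, the work surface at z = 0. Lengths are in m, angles in rad, forces in N, time in s.
With the tool pointing down it reaches from about 0.2 to 0.875 m from the base axis. Payload 3.4 kg.
Tool frame: the origin (TCP) lies between the finger pads; the fingertips stand 25 mm ahead of it and the grasp point (between the pads) lies 6 mm ahead of it (r.nose_length is the z of the fingertips in the tool frame, in m); z points along the fingers, x is the direction in which the jaws open and shut, and the axes are right-handed (so a half turn about z gives the same grasp; the last joint's range is limited). The gripper opens to 94 mm and grips with 3 to 60 N. Pads are 16 mm wide; open, the fingers measure 119 mm over their backs; the gripper's body (75 mm by 177 mm) begins 78 mm behind the grasp point.
Start: joints at [1.065, 0.276, 1.505, -0, 1.361, -0.121], TCP at [0.216, 0.533, 0.192] pointing down, gripper open.
Joint ranges: [-2.89, 2.89], [-0.75, 2.08], [0.22, 2.7], [-1.18, 4.32], [0.11, 2.71], [-2.7, 2.7]. Speed limits (rad/s): [2.57, 2.57, 3.14, 3.14, 3.14, 3.14].

## Interface

Orientations are given as a unit quaternion [w, x, y, z].
In Python, from plant import r, gripper_to, inverse_kinematics, vision, models, telemetry gives the robot as it stands. Calls block until the motion is done:
- r.move_to(position, orientation): joint-space move of the TCP to a pose.
- r.move_l(position, rot=None, vel=0.15, guard=None): straight line of the TCP; rot=None keeps the orientation; vel is the mean speed in m/s. With guard (N) it stops when the force on the tool has changed by that much, and returns True; else False.
- r.movej(angles): joint-space move.
- gripper_to(opening, f_grip=None): finger opening in m; f_grip is the grip in N (None keeps the last); returns when the fingers have stopped.
- r.hold(seconds).
- inverse_kinematics(position, orientation): joint angles nearest the present ones, or None.
- vision.snapshot(name): name is "scene" or "side" or "wrist"; returns the picture (480x640x3 uint8, red, green, blue); there is no depth.
- vision.get_calibration(name): a dict with "fx", "fy", "cx", "cy" (pixels), "position" and "orientation" of the camera in the world. Camera axes: x right, y down, z forward; pixel columns grow to the right and rows downward; lengths in m; the calibration is good to about 2 mm. A picture is of the moment at which its call begins: read the wrist's pose just before it. get_calibration takes no time and is no camera call; for the wrist camera it gives the pose at the moment of the call.
A pose or a line that the arm cannot do raises r.PlanningError and nothing moves.
- r.sign_off(): hands the job in, once; it reports no verdict.
Trained networks look in the newest picture that a camera, given by its name, has taken for a name from the list of things; names that differ only in an ending like _2 or _b are one class to them, and where a whole thing is asked for, a point or a joint stands for the part that bears it (a point fixed in the world has none). Each returns a list of dicts, best first, with "score" (0 to 1); they miss things now and then, are a little off and sometimes report something else, mostly with a low value. They report only what shows in the picture. A call takes as long as a camera call. They do not tell look-alikes from the thing itself.
- models.boxes_of(thing, camera): "at" ([x, y, z] in m, in world coordinates, good to about 4 mm: the middle of the surface that is visible of it).
- models.regions_of(thing, camera): "pixels" (480x640 bool, what is visible of it).
- models.mark_of(thing, camera): "at" ([x, y, z] in m, in world coordinates, good to about 4 mm: a listed point, or the origin of a listed thing).
Readings, each from a call of its own:
- telemetry.current_t(): time.
- telemetry.current_joints(): joint angles.
- telemetry.current_dq(): joint speeds.
- telemetry.current_joint_efforts(): joint torques, N m.
- telemetry.current_ee_pos(): TCP position.
- telemetry.current_tool_rot(): TCP orientation.
- telemetry.current_wrist_force(): force on the tool from outside, world axes, zero at the start.
- telemetry.current_torque(): the same for the moment, N m.
- telemetry.current_opening(): finger opening in m.
Only numpy, scipy, OpenCV 4.12 (cv2) and the standard library are available. Lean on these libraries where they do the work, as an engineer would, in place of code of your own. Each camera call takes 0.05 s, during which the arm holds its last target.

## Working session

There is one attempt and no reset: what is moved stays moved. The work goes in short steps, each a Python script; the robot and the scene stay as the last script left them, time stands still between calls to the robot, and variables do not carry over. Pictures are saved under pics/ and viewed, and the job is handed in when it is done.

```bash
ls; mkdir -p pics; python3 - <<'E'
from plant import r, vision, telemetry
import cv2
for n in ["scene","side","wrist"]:
    im=vision.snapshot(n); cv2.imwrite(f"pics/{n}0.png",im[:,:,::-1]); c=vision.get_calibration(n); print(n,c)
print(telemetry.current_t(), telemetry.current_tool_rot(), telemetry.current_ee_pos())
E
```

```text
pics
scene {'fx': 439.2688302574281, 'fy': 439.2688302574281, 'cx': 318.9074846231922, 'cy': 235.03172801757242, 'position': array([ 1.31205791, -0.22766589,  0.66525892]), 'orientation': array([-0.38643464,  0.69870993,  0.52871104, -0.28798843])}
side {'fx': 448.12676936121284, 'fy': 448.12676936121284, 'cx': 313.5854428429021, 'cy': 238.24221508080814, 'position': array([0.3932209 , 0.68673429, 0.73728701]), 'orientation': array([ 0.02809984, -0.05149245,  0.91283361, -0.40409618])}
wrist {'fx': 395.60312134595557, 'fy': 395.60312134595557, 'cx': 319.6269305625381, 'cy': 237.27486042200746, 'position': array([0.14618686, 0.56039095, 0.38337415]), 'orientation': array([0.11041073, 0.82231842, 0.5533734 , 0.07334689])}
0.15 [ 3.15086016e-04  8.29267220e-01  5.58851858e-01 -6.16179182e-04] [0.21565285 0.53257015 0.1916109 ]
```

View pics/scene0.png

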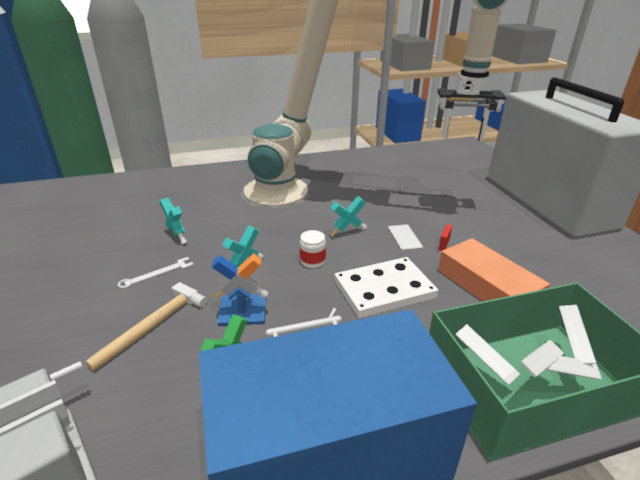

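View pics/side0.png

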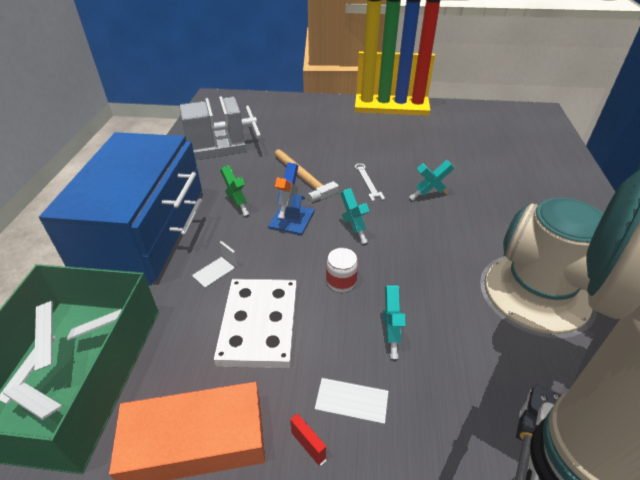

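```bash
python3 - <<'E'
from plant import models, telemetry
import numpy as np
for n in ["scene","side"]:
    for t in ["gauge_hub","rest_ridge","jig_face","stylus_grip","foot_grip","stylus_tip","jig","rest","gauge"]:
        try: print(n,t,[(np.round(d["at"],4).tolist(),round(d["score"],2)) for d in models.mark_of(t,n)][:4])
        except Exception as e: print(n,t,e)
print(telemetry.current_t())
E
```

```text
scene gauge_hub [([0.3111, 0.1442, 0.0504], 0.86), ([0.7129, -0.2323, 0.0568], 0.83), ([0.3997, -0.1584, 0.0554], 0.82), ([0.2021, -0.3202, 0.0587], 0.72)]
scene rest_ridge [([0.5592, -0.1876, 0.085], 0.7), ([0.3799, 0.2928, -0.0043], 0.26)]
scene jig_face [([0.5774, 0.1452, 0.0241], 0.98)]
scene stylus_grip [([0.3837, -0.137, 0.0914], 0.9), ([0.3104, 0.1742, 0.0862], 0.85), ([0.5715, -0.1547, 0.1309], 0.76), ([0.2313, -0.3108, 0.088], 0.67)]
scene foot_grip [([0.7372, -0.2511, 0.0841], 0.9), ([0.1717, -0.3334, 0.0837], 0.63), ([0.5643, -0.217, 0.1267], 0.61), ([0.4178, -0.1852, 0.0879], 0.58)]
scene stylus_tip [([0.5694, -0.1864, 0.0975], 0.61), ([0.3216, 0.0959, 0.0026], 0.53)]
scene jig [([0.5742, 0.145, 0.0011], 0.95)]
scene rest [([0.5591, -0.1821, 0.0061], 0.74)]
scene gauge [([0.2047, -0.32, 0.055], 0.78), ([0.7148, -0.2301, 0.0546], 0.73), ([0.5683, -0.186, 0.1005], 0.7), ([0.3959, -0.1624, 0.0562], 0.7)]
side gauge_hub [([0.4051, -0.1585, 0.0544], 0.95), ([0.5671, -0.1881, 0.1053], 0.84), ([0.3156, 0.1421, 0.0542], 0.78), ([0.718, -0.2315, 0.0547], 0.77)]
side rest_ridge [([0.5618, -0.1838, 0.081], 0.63), ([0.3699, -0.3751, 0.0024], 0.58)]
side jig_face [([0.5735, 0.1479, 0.0256], 0.93)]
side stylus_grip [([0.2296, -0.3112, 0.0872], 0.98), ([0.3075, 0.1766, 0.0925], 0.75), ([0.6987, -0.2084, 0.0899], 0.65), ([0.3865, -0.1372, 0.0861], 0.64)]
side foot_grip [([0.3176, 0.1145, 0.0849], 0.9), ([0.7363, -0.2524, 0.0848], 0.72), ([0.1778, -0.3353, 0.0828], 0.71), ([0.4191, -0.1819, 0.0802], 0.69)]
side stylus_tip [([0.5618, -0.217, 0.1318], 0.16)]
side jig [([0.5779, 0.1473, -0.0006], 0.87)]
side rest [([0.5622, -0.1832, 0.0029], 0.85)]
side gauge [([0.7173, -0.2301, 0.0536], 0.97), ([0.2029, -0.3254, 0.0565], 0.82), ([0.3165, 0.1447, 0.0579], 0.7), ([0.5676, -0.185, 0.1011], 0.69)]
1.05
```

Candidates in the scene picture are the gauge on the blue rest (238,270, with one blue and one orange handle), the turquoise look-alikes at (172,215), (243,247) and (348,215), and the green one at (225,345). I choose the one at (238,270), and I'll check it in a close crop.

```bash
cat > h.py <<'E'
import numpy as np, cv2
from scipy.spatial.transform import Rotation as R
from plant import r, gripper_to, inverse_kinematics, vision, models, telemetry
def cal(n):
    c=vision.get_calibration(n); q=c["orientation"]; return c,R.from_quat([q[1],q[2],q[3],q[0]]).as_matrix()
def proj(n,p,c=None):
    c,M=c or cal(n); v=(np.atleast_2d(p)-c["position"])@M
    return np.c_[c["fx"]*v[:,0]/v[:,2]+c["cx"],c["fy"]*v[:,1]/v[:,2]+c["cy"]]
def unproj(n,uv,z,c=None):
    c,M=c or cal(n); uv=np.atleast_2d(uv)
    d=np.c_[(uv[:,0]-c["cx"])/c["fx"],(uv[:,1]-c["cy"])/c["fy"],np.ones(len(uv))]@M.T
    return c["position"]+d*((z-c["position"][2])/d[:,2])[:,None]
def quat(z,x):
    z=np.array(z,float);z/=np.linalg.norm(z);x=np.array(x,float);x-=z*(x@z);x/=np.linalg.norm(x)
    q=R.from_matrix(np.c_[x,np.cross(z,x),z]).as_quat();return np.array([q[3],q[0],q[1],q[2]])
E
python3 - <<'E'
from h import *
for n in ["scene","side"]:
    im=cv2.imread(f"pics/{n}0.png")
    u,v=proj(n,[0.567,-0.187,0.09])[0]
    c=cv2.resize(im[int(v)-50:int(v)+50,int(u)-65:int(u)+65],None,fx=6,fy=6,interpolation=cv2.INTER_CUBIC); cv2.imwrite(f"pics/crop_{n}.png",c)
    # buttons
    m=np.zeros(im.shape[:2],np.uint8); box=proj(n,np.array([[.5766+a*.10,.1465+b*.13,.027] for a,b in [(-1,-1),(1,-1),(1,1),(-1,1)]]))
    cv2.fillPoly(m,[box.astype(np.int32)],255)
    white=((im.min(2)>150)&(m>0)).astype(np.uint8); 
    k,l,st,ce=cv2.connectedComponentsWithStats(white); i=1+st[1:,4].argmax()
    pl=cv2.convexHull(np.argwhere(l==i)[:,::-1].astype(np.int32)); hm=np.zeros_like(m); cv2.fillPoly(hm,[pl],1)
    dark=((im.max(2)<90)&(hm>0)).astype(np.uint8)
    k,l,st,ce=cv2.connectedComponentsWithStats(dark)
    big=[j for j in range(1,k) if st[j,4]>60]
    print(n,[(np.round(ce[j],1).tolist(),st[j,4]) for j in big]); print(np.round(unproj(n,ce[big],.027),4))
E
```

```text
scene []
[]
side [([244.7, 292.5], np.int32(67)), ([278.1, 293.0], np.int32(64)), ([240.2, 315.4], np.int32(76)), ([275.2, 316.1], np.int32(78)), ([235.4, 340.8], np.int32(92)), ([272.4, 341.1], np.int32(102))]
[[0.6147 0.0923 0.027 ]
 [0.5452 0.0861 0.027 ]
 [0.6097 0.1518 0.027 ]
 [0.5404 0.1459 0.027 ]
 [0.6047 0.2116 0.027 ]
 [0.535  0.2046 0.027 ]]
```

```bash
python3 - <<'E'
from h import *
s=np.sqrt(.5)
hub=np.array([.568,-.187,.1006]); a=np.deg2rad(6)
d=np.array([np.sin(a),np.cos(a),0]); zz=np.array([0,0,1]); y=np.cross(d,zz)
for nm,sg in (("stylus",1),("foot",-1)):
    out=(sg*d+zz)*s
    for xs in (1,-1):
        q=quat(-out,xs*y)
        print(nm,xs,[None if (t:=inverse_kinematics(hub+out*(48+k)*1e-3+[0,0,l],q)) is None else np.round(t,2).tolist() for k,l in ((0,0),(80,0),(0,.08))])
for b in ((.61,.2),(.54,.08)):
    for yaw in (0,90,-90,180): print(b,yaw,inverse_kinematics([b[0],b[1],.15],quat([0,0,-1],[np.cos(np.deg2rad(yaw)),np.sin(np.deg2rad(yaw)),0])))
E
```

```text
stylus 1 [[0.1, 0.48, 1.66, -0.8, 1.31, 0.54], [0.19, 0.45, 1.55, -0.75, 1.47, 0.5], [0.1, 0.4, 1.56, -0.77, 1.43, 0.42]]
stylus -1 [[0.1, 0.48, 1.66, -0.8, 1.31, -2.6], [0.19, 0.45, 1.55, -0.75, 1.47, -2.64], None]
foot 1 [[-0.85, 0.63, 1.36, 0.55, 1.72, -0.82], [-0.91, 0.64, 1.19, 0.54, 1.89, -0.78], [-0.85, 0.57, 1.26, 0.57, 1.86, -0.74]]
foot -1 [[-0.85, 0.63, 1.36, 0.55, 1.72, 2.32], [-0.91, 0.64, 1.19, 0.54, 1.89, 2.36], [-0.85, 0.57, 1.26, 0.57, 1.86, 2.4]]
(0.61, 0.2) 0 [ 2.08504705e-01  4.00197372e-01  1.42188300e+00 -4.44089210e-16
  1.31951228e+00  2.08504705e-01]
(0.61, 0.2) 90 [ 2.08504705e-01  4.00197372e-01  1.42188300e+00 -4.44089210e-16
  1.31951228e+00 -1.36229162e+00]
(0.61, 0.2) -90 [ 2.08504705e-01  4.00197372e-01  1.42188300e+00 -4.44089210e-16
  1.31951228e+00  1.77930103e+00]
(0.61, 0.2) 180 None
(0.54, 0.08) 0 [ 1.96024226e-02  2.59800992e-01  1.63634805e+00 -4.44089210e-16
  1.24544361e+00  1.96024226e-02]
(0.54, 0.08) 90 [ 1.96024226e-02  2.59800992e-01  1.63634805e+00 -4.44089210e-16
  1.24544361e+00 -1.55119390e+00]
(0.54, 0.08) -90 [ 1.96024226e-02  2.59800992e-01  1.63634805e+00 -4.44089210e-16
  1.24544361e+00  1.59039875e+00]
(0.54, 0.08) 180 None
```

View pics/crop_scene.png

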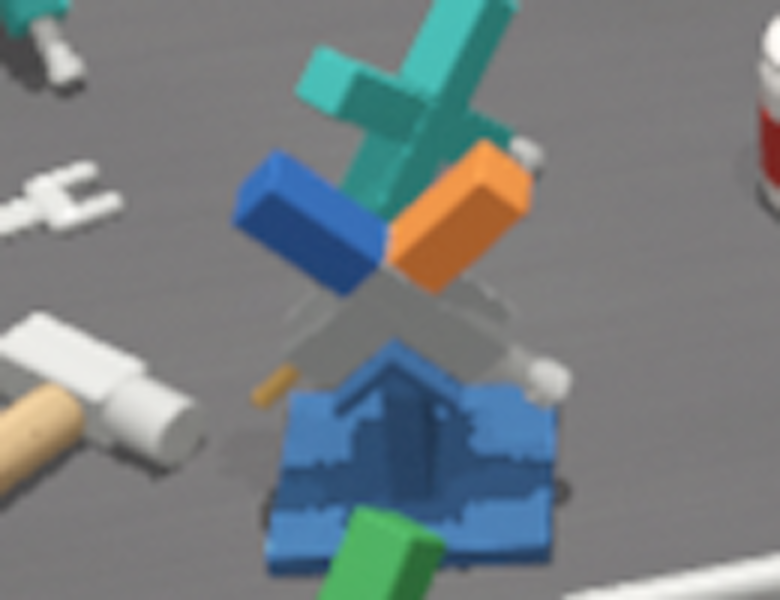

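View pics/crop_side.png

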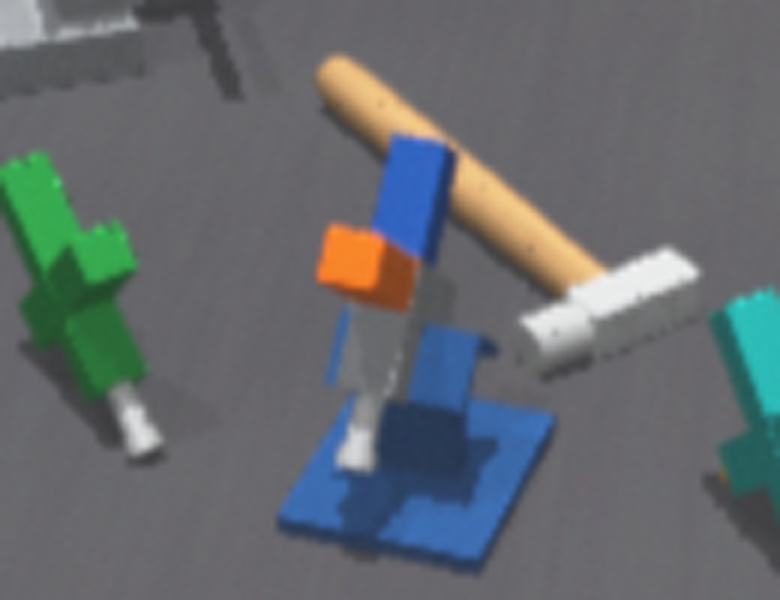

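The close crops confirm the choice: the gauge astride the blue rest has an orange and a blue handle, a brass stylus at scene crop (270,385) and a steel foot at (545,380). I'll look with the wrist camera from above to get its exact yaw.

```bash
python3 - <<'E'
from h import *
q=quat([0,0,-1],[1,0,0])
print(telemetry.current_t())
r.move_to([.60,-.16,.34],q); print(telemetry.current_t())
c=cal("wrist"); print(c[0]["position"])
im=vision.snapshot("wrist"); cv2.imwrite("pics/w1.png",im[:,:,::-1])
for t in ["gauge_hub","stylus_grip","foot_grip","rest_ridge","stylus_tip","rest"]:
    print(t,[(np.round(d["at"],4).tolist(),round(d["score"],2)) for d in models.mark_of(t,"wrist")][:4])
np.save("w1c.npy",np.array([c],dtype=object),allow_pickle=True)
print(telemetry.current_t())
E
```

```text
1.05
3.8833
[ 0.60120637 -0.08383303  0.53168186]
gauge_hub [([0.5644, -0.1866, 0.1021], 0.88), ([0.2033, -0.3218, 0.0565], 0.84), ([0.4039, -0.1602, 0.0569], 0.79), ([0.7153, -0.228, 0.0592], 0.59)]
stylus_grip [([0.6944, -0.2124, 0.0834], 0.96), ([0.5727, -0.1608, 0.1301], 0.75), ([0.2316, -0.3069, 0.0824], 0.73), ([0.3872, -0.1347, 0.0882], 0.63)]
foot_grip [([0.4219, -0.1832, 0.0823], 0.95), ([0.5577, -0.2145, 0.1305], 0.83), ([0.7361, -0.2545, 0.084], 0.65)]
rest_ridge [([0.5641, -0.1864, 0.0895], 0.58)]
stylus_tip [([0.43, -0.2032, -0.0014], 0.37)]
rest [([0.5654, -0.1836, 0.0003], 0.88)]
4.2333
```

View pics/w1.png

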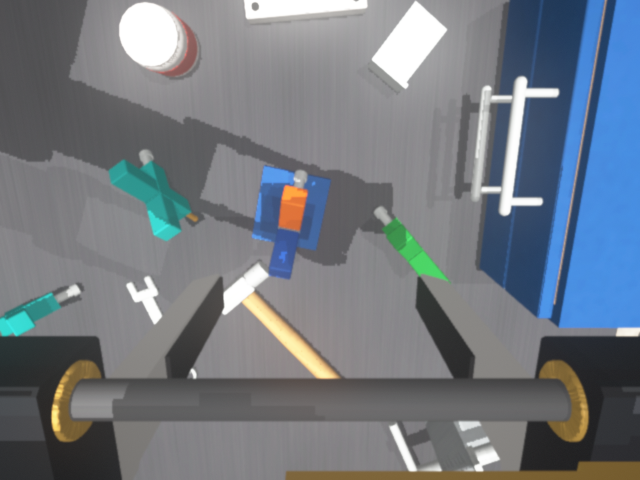

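```bash
cat > fit.py <<'E'
from h import *
from scipy.optimize import minimize
from itertools import product
S=np.sqrt(.5)
def masks(im):
    hsv=cv2.cvtColor(im,cv2.COLOR_BGR2HSV); h,s,v=cv2.split(hsv)
    return ((h>4)&(h<16)&(s>160)&(v>90)).astype(np.uint8), ((h>105)&(h<122)&(s>180)&(v>60)).astype(np.uint8)
def dirs(yaw):
    d=np.array([np.sin(yaw),np.cos(yaw),0]); z=np.array([0,0,1.]); return d,(d+z)*S,(-d+z)*S,np.cross(d,z)
def hulls(p):
    hub=np.array([p[0],p[1],p[3] if len(p)>3 else .1006]); d,o,b,y=dirs(p[2]); out=[]
    for a,w in ((o,b),(b,o)):
        out.append(np.array([hub+a*t+w*.011*i+y*.012*j for t,i,j in product((.024,.060),(-1,1),(-1,1))]))
    return out
E
python3 - <<'E'
from fit import *
cw=np.load("w1c.npy",allow_pickle=True)[0]
views=[("wrist","w1",tuple(cw)),("side","side0",cal("side")),("scene","scene0",cal("scene"))]
data=[]
for n,f,c in views:
    im=cv2.imread(f"pics/{f}.png"); o,b=masks(im)
    u=proj(n,[[.566,-.187,.115]],c)[0].astype(int); roi=np.zeros_like(o); cv2.circle(roi,tuple(int(t) for t in u),45,1,-1)
    k=6
    x0,y0=u[0]-50,u[1]-50
    sub=lambda m: cv2.resize((m*roi)[y0:y0+100,x0:x0+100],None,fx=k,fy=k,interpolation=cv2.INTER_LINEAR)
    data.append((n,c,sub(o),(x0,y0),k)); print(n,(o*roi).sum(),(b*roi).sum())
    cv2.imwrite(f"pics/m_{n}.png",np.hstack([sub(o),sub(b)])*255)
    data[-1]=data[-1]+(sub(b),)
def cost(p,which=None,ret=False):
    tot=[]
    for n,c,mo,(x0,y0),k,mb in data:
        H=hulls(p)
        for m,pts in ((mo,H[0]),):
            uv=(proj(n,pts,c)-[x0,y0]+.5)*k
            t=np.zeros_like(m); cv2.fillConvexPoly(t,cv2.convexHull(np.round(uv*16).astype(np.int32)),1,shift=4)
            tot.append(1-(t&m).sum()/max(1,(t|m).sum()))
    return tot if ret else sum(tot)
best=None
for y0 in (0,.1,.2):
    s=minimize(cost,[.566,-.187,y0],method="Nelder-Mead",options=dict(initial_simplex=[[.566,-.187,y0],[.572,-.187,y0],[.566,-.181,y0],[.566,-.187,y0+.1]]))
    print(s.x,s.fun,cost(s.x,ret=True))
E
```

```text
wrist 753 0
side 143 127
scene 301 76
[ 0.56507504 -0.18883843  0.24427597] 0.7348481813393097 [np.float64(0.29868341795026243), np.float64(0.23389939122076253), np.float64(0.20226537216828477)]
[ 0.56519485 -0.18859924  0.23963079] 0.7320595567007417 [np.float64(0.30402605937651794), np.float64(0.22098466505246162), np.float64(0.20704883227176218)]
[ 0.56593695 -0.18908198  0.23479338] 0.7350164014409011 [np.float64(0.2902240032288753), np.float64(0.2456615188664225), np.float64(0.19913087934560325)]
```

```bash
python3 - <<'E'
from fit import *
cw=tuple(np.load("w1c.npy",allow_pickle=True)[0])
rows=[]
for yaw in (.10,.17,.24):
  row=[]
  for n,f,c,k in (("wrist","w1",cw,3),("side","side0",cal("side"),4),("scene","scene0",cal("scene"),3)):
    im=cv2.imread(f"pics/{f}.png"); 
    p=[.5655,-.1885,yaw]
    u=proj(n,[[.566,-.187,.1]],c)[0].astype(int); h=int(130/k); big=cv2.resize(im[u[1]-h:u[1]+h,u[0]-h:u[0]+h],(260,195*260//195),interpolation=cv2.INTER_CUBIC); s=260/(2*h)
    for pts,col in zip(hulls(p),((0,255,255),(255,255,0))):
        uv=(proj(n,pts,c)-u+h+.5)*s; cv2.polylines(big,[cv2.convexHull(uv.astype(np.int32))],True,col,1)
    hub=np.array([p[0],p[1],.1006]);d,o,b,y=dirs(yaw)
    for e in (-o,-b):
        uv=((proj(n,[hub,hub+e*.075],c)-u+h+.5)*s).astype(int); cv2.line(big,tuple(map(int,uv[0])),tuple(map(int,uv[1])),(0,0,255),1)
    row.append(big[30:225])
  rows.append(np.hstack(row))
cv2.imwrite("pics/ov.png",np.vstack(rows))
im=cv2.imread("pics/w1.png");print(im[258,283],im[268,282],im[240,290])
E
```

```text
[224 125  75] [170 102  74] [146  86  61]
```

View pics/ov.png

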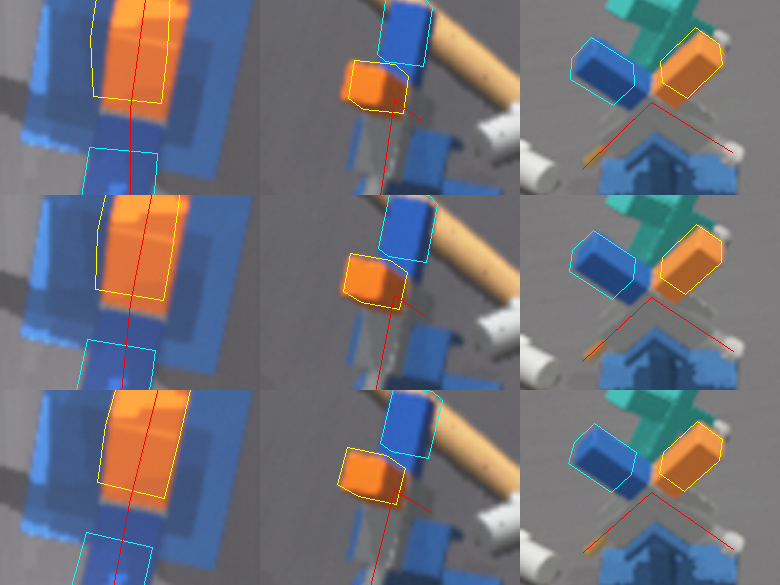

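```bash
python3 - <<'E'
from fit import *
from scipy.optimize import minimize
cw=tuple(np.load("w1c.npy",allow_pickle=True)[0])
data=[]
for n,f,c in (("wrist","w1",cw),("side","side0",cal("side")),("scene","scene0",cal("scene"))):
    im=cv2.imread(f"pics/{f}.png"); u=proj(n,[[.566,-.187,.12]],c)[0].astype(int); x0,y0=u-50;k=6
    big=cv2.resize(im[y0:y0+100,x0:x0+100],None,fx=k,fy=k,interpolation=cv2.INTER_CUBIC)
    h,s,v=cv2.split(cv2.cvtColor(big,cv2.COLOR_BGR2HSV))
    o=((h>3)&(h<17)&(s>165)&(v>70)).astype(np.uint8)
    b=((h>108)&(h<125)&(s>150)).astype(np.uint8)
    def largest(m):
        kk,l,st,_=cv2.connectedComponentsWithStats(m); return (l==1+st[1:,4].argmax()).astype(np.uint8)
    o=largest(o); b=largest(b)
    cv2.imwrite(f"pics/m_{n}.png",np.hstack([big[:,:,:]//1,cv2.merge([b*255,0*b,o*255])])[:, :])
    data.append((n,c,o,b,x0,y0,k)); print(n,o.sum()/36,b.sum()/36)
def tmpl(p,i,shift=(0,0)):
    n,c,o,b,x0,y0,k=data[i]; hub=np.array([p[0],p[1],.1006]);d,do,db,y=dirs(p[2]); t=[]
    for a,w in ((do,db),(db,do)):
        pts=np.array([hub+a*tt+w*.011*q+y*.012*j for tt,q,j in product((p[3],.060),(-1,1),(-1,1))])
        uv=(proj(n,pts,c)-[x0,y0]+.5+shift)*k; m=np.zeros_like(o); cv2.fillConvexPoly(m,cv2.convexHull(np.round(uv*16).astype(np.int32)),1,shift=4); t.append(m)
    return t
iou=lambda a,b:(a&b).sum()/max(1,(a|b).sum())
def cost(p,ret=False):
    s=[]
    for i in range(3):
        t=tmpl(p,i,p[4+2*i:6+2*i]); s.append(1-iou(t[0],data[i][2]))
        if i: s.append(1-iou(t[1]&~t[0]&1 if i==1 else t[1],data[i][3]))
    return s if ret else sum(s)+.02*(np.square(p[4:]).sum())
p0=np.array([.566,-.187,.15,.02]+[0]*6)
S0=[p0]+[p0+np.eye(10)[i]*[.005,.005,.08,.006,1,1,1,1,1,1][i] for i in range(10)]
b=minimize(cost,p0,method="Nelder-Mead",options=dict(initial_simplex=S0,maxiter=2500,maxfev=2500))
b=minimize(cost,b.x,method="Nelder-Mead",options=dict(initial_simplex=np.array(S0)-p0+b.x,maxfev=2500))
print(np.round(b.x,4),b.fun,np.round(cost(b.x,True),3))
for yw in (.05,.1,.15,.2,.25):
    p=b.x.copy();p[2]=yw; f=lambda q:cost(np.r_[q[:2],yw,q[2:]]); q0=np.delete(p,2); s=minimize(f,q0,method="Nelder-Mead",options=dict(maxfev=800)); print(yw,s.fun,s.x[:2])
E
```

```text
wrist 876.9166666666666 166.22222222222223
side 138.11111111111111 170.02777777777777
scene 290.44444444444446 11.88888888888889
[ 0.5669 -0.1887  0.188   0.018   0.2299  0.3633  0.0237  0.6531 -0.1457
  0.3004] 1.6872746619991414 [0.105 0.199 0.255 0.148 0.966]
0.05 1.9969016154960002 [ 0.57005002 -0.18905111]
0.1 1.8046766988169496 [ 0.56883677 -0.18874178]
0.15 1.6891764230576758 [ 0.56841298 -0.1887686 ]
0.2 1.6927030671921866 [ 0.56675062 -0.18868615]
0.25 1.7275472557312868 [ 0.56598188 -0.18841599]
```

```bash
cat >> h.py <<'E'
HUB=np.array([.567,-.1887,.1006]); YAW=.18
D=np.array([np.sin(YAW),np.cos(YAW),0]); Z=np.array([0,0,1.]); O=(D+Z)*np.sqrt(.5); B=(-D+Z)*np.sqrt(.5); Y=np.cross(D,Z)
QS=quat(-O,Y); QF=quat(-B,Y)
def st(m=""): print(m,round(telemetry.current_t(),2),np.round(telemetry.current_ee_pos(),4),"F",np.round(telemetry.current_wrist_force(),2),"op",round(telemetry.current_opening(),4))
E
python3 - <<'E'
from h import *
gripper_to(.06,40); st("open")
r.move_to(HUB+O*.14,QS); st("pre")
r.move_l(HUB+O*.048,vel=.12); st("at")
im=vision.snapshot("scene"); cv2.imwrite("pics/g1s.png",im[:,:,::-1])
im=vision.snapshot("side"); cv2.imwrite("pics/g1d.png",im[:,:,::-1])
E
python3 - <<'E'
import cv2
a=cv2.imread("pics/g1s.png")[170:340,150:350];b=cv2.imread("pics/g1d.png")[130:300,210:410]
import numpy as np
cv2.imwrite("pics/g1.png",cv2.resize(np.hstack([a,b]),None,fx=2,fy=2,interpolation=cv2.INTER_CUBIC))
E
```

```text
open 4.93 [ 0.6  -0.16  0.34] F [-0.79  0.33  0.48] op 0.0601
pre 5.79 [ 0.5854 -0.0915  0.2004] F [ 0.51  0.01 -0.12] op 0.0601
at 6.71 [ 0.5736 -0.1554  0.1351] F [ 0.08 -0.14  0.52] op 0.0595
```

View pics/g1.png

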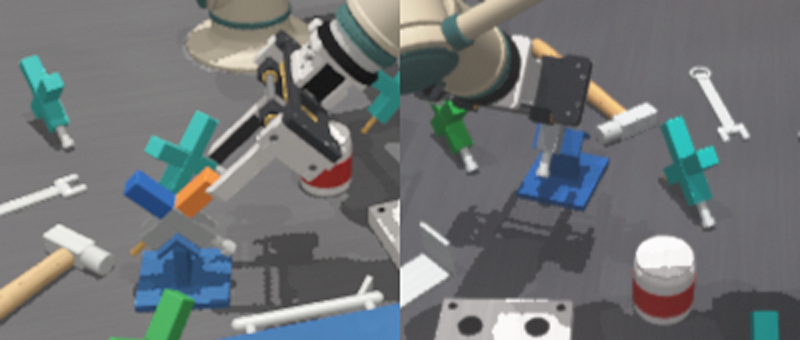

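The fingers straddle the orange handle (left panel, about 205,185). I'll close and lift.

```bash
python3 - <<'E'
from h import *
gripper_to(.015,40); st("closed")
p=telemetry.current_ee_pos(); np.save("grasp_s.npy",p)
r.hold(.2)
F=np.array([telemetry.current_wrist_force() for _ in range(5)]); print(F.round(2))
r.move_l(np.array(p)+[0,0,.075],vel=.15); st("lift")
F=[]
for _ in range(8): r.hold(.03); F.append(telemetry.current_wrist_force())
print(np.round(F,2))
im=vision.snapshot("scene"); cv2.imwrite("pics/l1.png",cv2.resize(im[150:340,150:400,::-1],None,fx=3,fy=3,interpolation=cv2.INTER_CUBIC))
E
```

```text
closed 7.65 [ 0.573  -0.1552  0.135 ] F [-1.14  2.73  4.37] op 0.0151
[[-1.29  3.66  5.18]
 [-1.29  3.66  5.18]
 [-1.29  3.66  5.18]
 [-1.29  3.66  5.18]
 [-1.29  3.66  5.18]]
lift 8.5 [ 0.5726 -0.1551  0.2092] F [-0.37 -0.04 -0.75] op 0.015
[[-0.04  0.21  0.45]
 [-0.42  0.15 -0.23]
 [ 0.52  0.26 -0.51]
 [ 0.74 -0.82 -0.11]
 [-0.16  0.36  0.45]
 [ 0.26 -0.98  0.25]
 [-0.8   0.31 -0.31]
 [ 0.83  0.11 -0.56]]
```

View pics/l1.png

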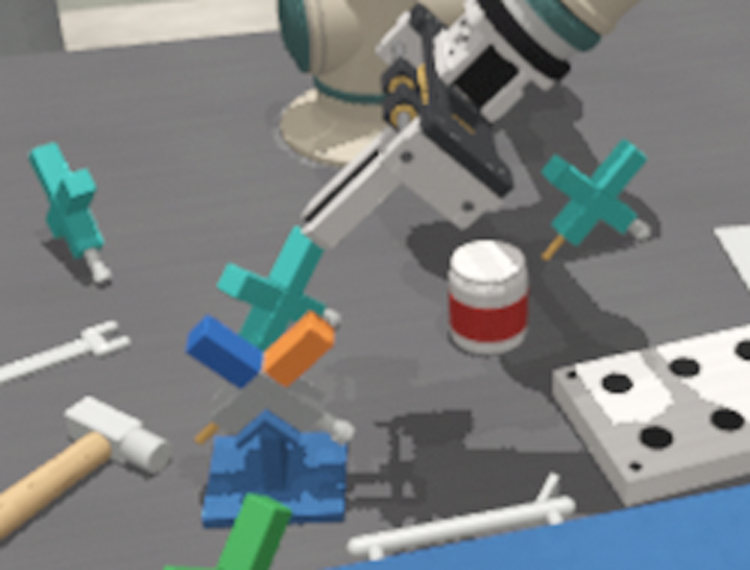

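The lift picture shows the gauge still on the rest (orange at 300,345) and the fingers empty, since the opening reads 15 mm. I'll check the predicted geometry against the pictures.

```bash
python3 - <<'E'
from fit import *
from h import *
for n,f in (("scene","g1s"),("side","g1d")):
    im=cv2.imread(f"pics/{f}.png"); c=cal(n); k=5
    tcp=np.array([.5736,-.1554,.1351])
    u=proj(n,[tcp],c)[0].astype(int); big=cv2.resize(im[u[1]-50:u[1]+50,u[0]-40:u[0]+40],None,fx=k,fy=k,interpolation=cv2.INTER_CUBIC)
    P=lambda p:tuple(int(t) for t in (proj(n,[p],c)[0]-u+[40,50]+.5)*k)
    for s in (-1,1):
        cv2.line(big,P(tcp+Y*s*.03),P(tcp+Y*s*.03-O*.025),(0,0,255) if s>0 else (0,255,0),2)
    for pts,col in zip(hulls([*HUB[:2],YAW]),((0,255,255),(255,255,0))):
        cv2.polylines(big,[cv2.convexHull(np.array([P(p) for p in pts]))],True,col,1)
    cv2.imwrite(f"pics/chk_{n}.png",big)
a=np.hstack([cv2.imread("pics/chk_scene.png"),cv2.imread("pics/chk_side.png")]);cv2.imwrite("pics/chk.png",a);print(a.shape)
E
```

```text
(500, 800, 3)
```

View pics/chk.png

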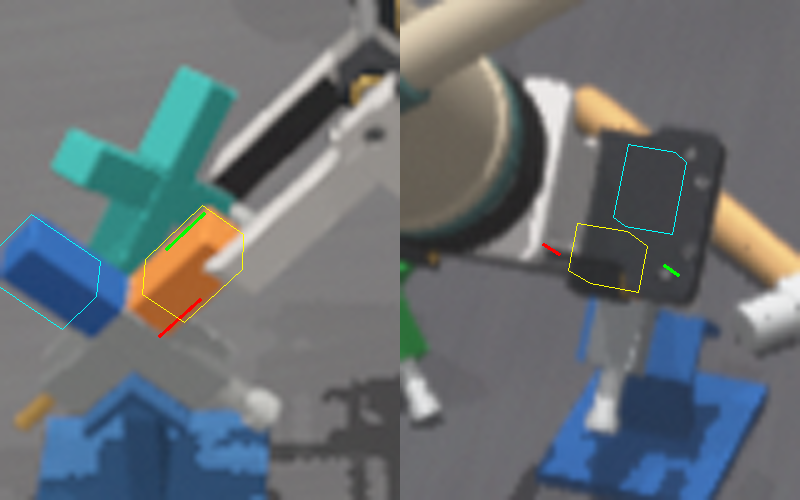

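```bash
python3 - <<'E'
from fit import *
from h import *
print(r.nose_length, telemetry.current_tool_rot(), QS, telemetry.current_joints())
q=telemetry.current_tool_rot(); M=R.from_quat([q[1],q[2],q[3],q[0]]).as_matrix(); tcp=np.array(telemetry.current_ee_pos()); st()
out=[]
for n in ("scene","side"):
    im=vision.snapshot(n)[:,:,::-1]; c=cal(n); k=5
    u=proj(n,[tcp],c)[0].astype(int); x0,y0=u[0]-40,max(0,u[1]-60); big=cv2.resize(im[y0:y0+100,x0:x0+80],None,fx=k,fy=k,interpolation=cv2.INTER_CUBIC)
    P=lambda p:tuple(int(t) for t in (proj(n,[tcp+M@np.array(p)],c)[0]-[x0,y0]+.5)*k)
    for s,col in ((-1,(0,255,0)),(1,(0,0,255))): cv2.line(big,P([s*.0075,0,-.072]),P([s*.0075,0,.025]),col,1)
    cv2.line(big,P([0.09,0,-.072]),P([-.09,0,-.072]),(255,0,255),1)
    out.append(big)
cv2.imwrite("pics/chk2.png",np.hstack(out))
E
```

```text
0.025 [ 0.38120468  0.92011377 -0.08270356 -0.03512505] [ 0.38113461  0.92014035 -0.08303695 -0.03439503] [ 0.08926777  0.43441967  1.51993164 -0.75358834  1.48159954  0.45536528]
 8.82 [ 0.5727 -0.1552  0.2092] F [0.67 0.18 0.56] op 0.015
```

View pics/chk2.png

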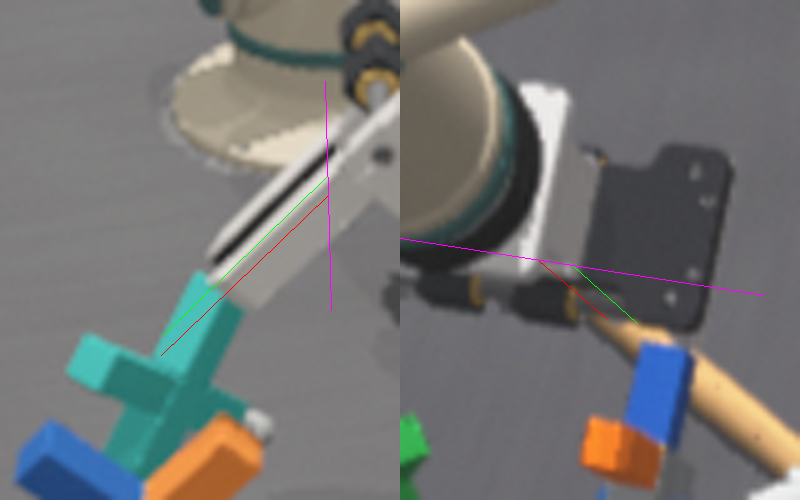

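```bash
python3 - <<'E'
from h import *
c=tuple(np.load("w1c.npy",allow_pickle=True)[0]); print(c[1].round(3))
for dz in (.04,.025,.01,-.005,-.02,-.04):
    print(dz,proj("wrist",[[.6+s*.047,-.16+t,.34-dz] for s in(-1,1) for t in (.008,-.008)],c).round(0).tolist())
im=vision.snapshot("wrist"); cv2.imwrite("pics/w2.png",im[:,:,::-1])
c=cal("wrist"); q=telemetry.current_tool_rot(); M=R.from_quat([q[1],q[2],q[3],q[0]]).as_matrix(); tcp=np.array(telemetry.current_ee_pos())
print(((np.array(c[0]["position"])-tcp)@M).round(4), (M.T@c[1]).round(3))
for dz in (.025,.006,-.01): print(proj("wrist",[tcp+M@[s*.0075,t,dz] for s in(-1,1) for t in (.008,-.008)],c).round(0).tolist())
E
```

```text
[[ 1.    -0.     0.   ]
 [-0.    -0.965 -0.263]
 [ 0.     0.263 -0.965]]
0.04 [[241.0, 245.0], [242.0, 270.0], [395.0, 245.0], [393.0, 270.0]]
0.025 [[236.0, 253.0], [237.0, 279.0], [399.0, 253.0], [398.0, 279.0]]
0.01 [[230.0, 261.0], [232.0, 289.0], [405.0, 261.0], [403.0, 289.0]]
-0.005 [[223.0, 271.0], [225.0, 300.0], [411.0, 271.0], [409.0, 300.0]]
-0.02 [[216.0, 282.0], [218.0, 313.0], [418.0, 282.0], [416.0, 313.0]]
-0.04 [[204.0, 300.0], [206.0, 335.0], [430.0, 300.0], [427.0, 334.0]]
[ 0.0013 -0.0762 -0.1913] [[ 1.    -0.001 -0.001]
 [ 0.001  0.965  0.263]
 [ 0.001 -0.263  0.965]]
[[305.0, 279.0], [305.0, 253.0], [331.0, 279.0], [331.0, 253.0]]
[[304.0, 292.0], [303.0, 264.0], [332.0, 292.0], [332.0, 264.0]]
[[302.0, 305.0], [302.0, 275.0], [333.0, 305.0], [333.0, 275.0]]
```

View pics/w2.png

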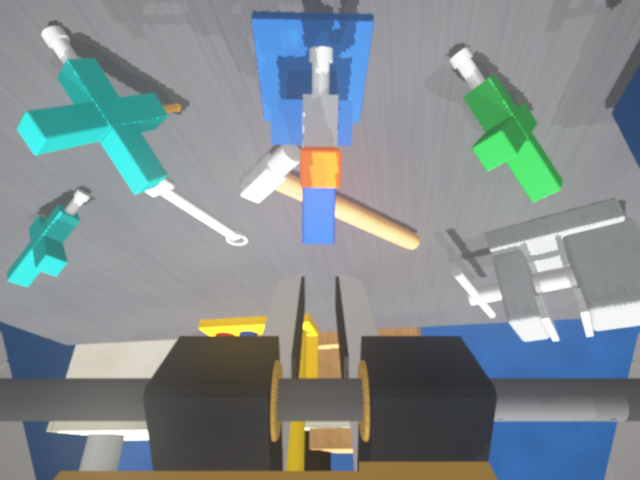

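```bash
python3 - <<'E'
from h import *
M=R.from_quat([8.29267220e-01,5.58851858e-01,-6.16179182e-04,3.15086016e-04]).as_matrix(); tcp=np.array([0.21565285,0.53257015,0.1916109])
im=cv2.imread("pics/scene0.png")
for dz in (.025,0,-.015,-.03): print(dz,proj("scene",[tcp+M@[s*.053,0,dz] for s in(-1,1)]).round(0).tolist())
# now: closed at lifted pose
cv2.imwrite("pics/z0.png",cv2.resize(im[60:180,420:540],None,fx=5,fy=5,interpolation=cv2.INTER_CUBIC))
E
```

```text
0.025 [[441.0, 151.0], [477.0, 153.0]]
0 [[443.0, 143.0], [479.0, 145.0]]
-0.015 [[443.0, 138.0], [480.0, 140.0]]
-0.03 [[444.0, 134.0], [481.0, 135.0]]
```

View pics/z0.png

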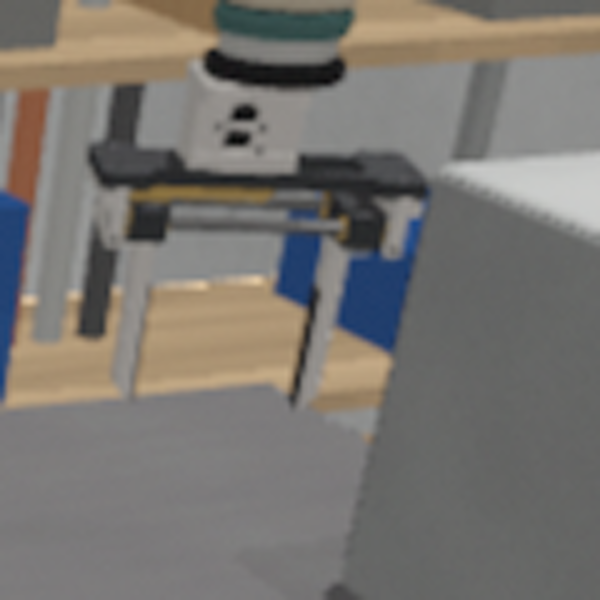

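In three cameras the fingertips stand about 40 mm short of the reported tool frame. At the start, the scene picture has tips at rows 139–141 against a predicted 151–153. The wrist picture agrees, with tips at about (304/337, 279). The reported TCP offset is wrong by about 40 mm along tool z, so I'll correct for it and recheck the gauge's pose from this closer view.

```bash
python3 - <<'E'
from fit import *
from h import *
for n in ("scene","wrist"):
    if n=="scene": vision.snapshot(n)
    for t in ["gauge_hub","stylus_grip","foot_grip","rest_ridge"]:
        print(n,t,[(np.round(d["at"],4).tolist(),round(d["score"],2)) for d in models.mark_of(t,n) if abs(d["at"][0]-.567)<.04 and abs(d["at"][1]+.187)<.06])
c=cal("wrist"); im=cv2.imread("pics/w2.png"); out=[]
for p in ([*HUB[:2],YAW],[HUB[0],HUB[1],YAW-.06],[HUB[0],HUB[1],YAW+.06]):
    g=im.copy()
    for pts,col in zip(hulls(p),((0,255,255),(255,255,0))): cv2.polylines(g,[cv2.convexHull(np.round(proj("wrist",pts,c)).astype(np.int32))],True,col,1)
    hub=np.array([*p[:2],.1006]); d,o,b,y=dirs(p[2])
    uv=proj("wrist",[hub,hub-b*.075],c).astype(int); cv2.line(g,tuple(map(int,uv[0])),tuple(map(int,uv[1])),(0,0,255),1)
    out.append(cv2.resize(g[20:260,265:375],None,fx=2.4,fy=2.4,interpolation=cv2.INTER_CUBIC))
cv2.imwrite("pics/ov2.png",np.hstack(out))
E
```

```text
scene gauge_hub [([0.5698, -0.1852, 0.097], 0.81)]
scene stylus_grip [([0.5737, -0.1566, 0.1328], 0.62)]
scene foot_grip [([0.562, -0.2143, 0.1281], 0.69)]
scene rest_ridge [([0.5594, -0.1877, 0.0838], 0.57)]
wrist gauge_hub [([0.5677, -0.1855, 0.1017], 0.66), ([0.5623, -0.188, 0.0888], 0.41)]
wrist stylus_grip [([0.5716, -0.1579, 0.1307], 0.62)]
wrist foot_grip [([0.5578, -0.2162, 0.1311], 0.79)]
wrist rest_ridge [([0.5644, -0.1869, 0.088], 0.8)]
```

View pics/ov2.png

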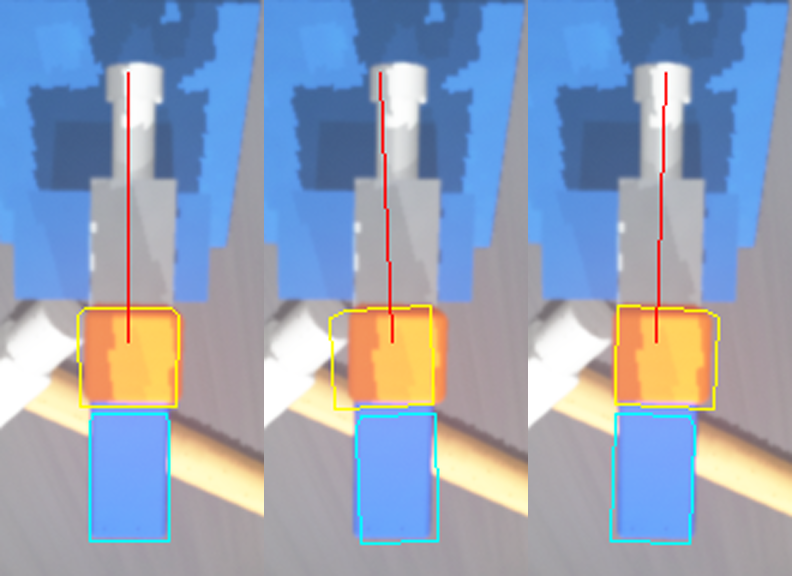

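The left overlay (yaw 0.18) fits within about 1 mm, so the gauge hasn't moved. I'll regrasp with the 40 mm correction.

```bash
sed -i 's/\[.567,-.1887,.1006\]/[.5675,-.1887,.1006]/' h.py; echo 'L=.040' >> h.py; python3 - <<'E'
from h import *
gripper_to(.06,40)
r.move_to(HUB+O*.10,QS); st("pre")
g=r.move_l(HUB+O*(.048-L),vel=.1,guard=8); st("at %s"%g)
out=[]
for n in ("scene","wrist"):
    im=vision.snapshot(n)[:,:,::-1]; cv2.imwrite(f"pics/g2{n}.png",im)
    out.append(cv2.resize(im[180:340,160:360] if n=="scene" else im[80:400,120:520],(400,320),interpolation=cv2.INTER_CUBIC))
cv2.imwrite("pics/g2.png",np.hstack(out))
E
```

```text
pre 10.58 [ 0.5799 -0.1187  0.1704] F [-0.19  0.31  0.3 ] op 0.0599
at False 11.65 [ 0.569  -0.1829  0.1067] F [-0.68 -0.87 -0.13] op 0.06
```

View pics/g2.png

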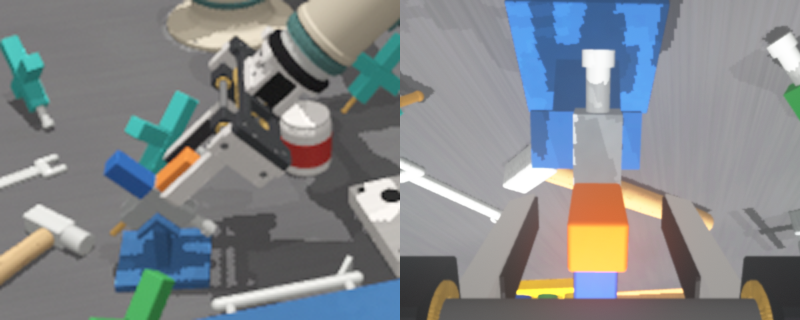

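The orange handle now lies between the fingers (right panel, about 598,230, with fingertips at rows ~200).

```bash
python3 - <<'E'
from h import *
gripper_to(.015,40); st("closed")
if telemetry.current_opening()>.02:
    p=np.array(telemetry.current_ee_pos()); np.save("grasp_s.npy",p)
    r.move_l(p+[0,0,.075],vel=.15); st("lift")
    im=vision.snapshot("scene")[:,:,::-1]; cv2.imwrite("pics/l2.png",cv2.resize(im[150:340,150:400],None,fx=2,fy=2,interpolation=cv2.INTER_CUBIC))
    im=vision.snapshot("wrist")[:,:,::-1]; cv2.imwrite("pics/l2w.png",im)
    F=[]
    for _ in range(8): r.hold(.03); F.append(telemetry.current_wrist_force())
    print(np.mean(F,0).round(2),np.std(F,0).round(2))
E
```

```text
closed 12.4 [ 0.568  -0.1831  0.1063] F [-0.67  1.47  0.84] op 0.0239
lift 13.05 [ 0.5676 -0.1827  0.1804] F [ 0.16 -0.01 -2.74] op 0.024
[ 0.1  -0.18 -2.56] [0.37 0.67 0.47]
```

View pics/l2.png

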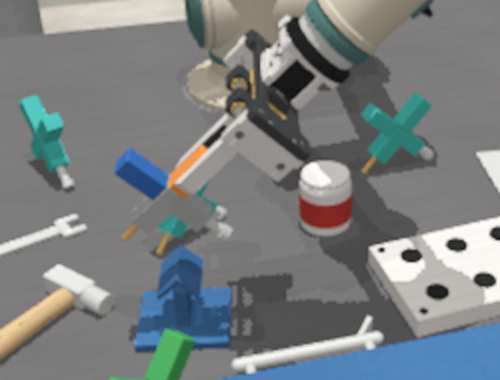

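View pics/l2w.png

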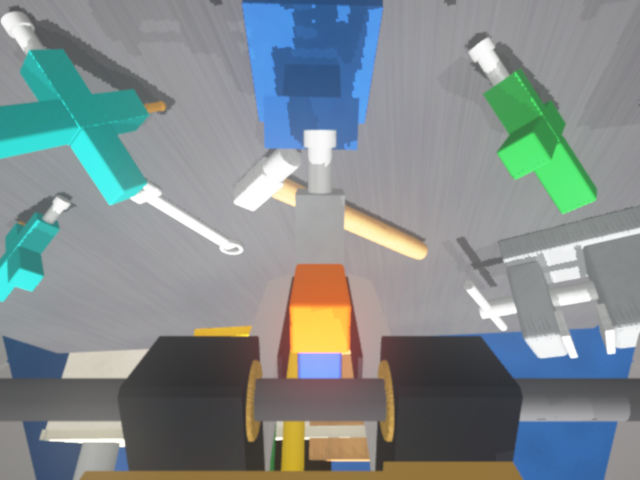

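The gauge is held: the opening is 24 mm and 2.6 N hang on the wrist, and the wrist view shows the orange handle between the pads at (320,310). Next I'll feel the first button to find the real height.

```bash
cat >> h.py <<'E'
BT=np.array([[0.6147,0.0923],[0.5452,0.0861],[0.6097,0.1518],[0.5404,0.1459],[0.6047,0.2116],[0.535,0.2046]])-[0,.0012]
QD=quat([0,0,-1],[1,0,0])
def fmean(n=15,dt=.01):
    F=[]
    for _ in range(n): r.hold(dt); F.append(telemetry.current_wrist_force())
    F=np.array(F); return F.mean(0),F.std(0)
E
python3 - <<'E'
from h import *
r.move_to([*BT[1],.20],QD); st("above")
r.move_l([*BT[1],.135],vel=.15); m,s=fmean(); st("hover"); print(m.round(2),s.round(2))
for z in (.120,.116,.113,.1105,.108,.106,.104):
    r.move_l([*BT[1],z],vel=.04); f,s=fmean(); print(z,(f-m).round(2),s[2].round(2), round(telemetry.current_ee_pos()[2],4))
    if f[2]-m[2]>.9: break
out=[]
for n in ("scene","side"):
    im=vision.snapshot(n)[:,:,::-1]; u=proj(n,[[*BT[1],.06]])[0].astype(int)
    out.append(cv2.resize(im[u[1]-60:u[1]+60,u[0]-60:u[0]+60],(400,400),interpolation=cv2.INTER_CUBIC))
cv2.imwrite("pics/p1.png",np.hstack(out)); st()
E
```

```text
above 14.4 [0.5446 0.0838 0.1993] F [ 0.25 -0.11 -2.92] op 0.0238
hover 15.11 [0.5463 0.0848 0.1361] F [-1.08  0.38 -2.29] op 0.0237
[ 0.1  -0.17 -2.32] [0.46 0.3  0.37]
0.12 [ 0.08  0.02 -0.39] 0.57 0.1202
0.116 [-0.08  0.02 -0.27] 0.38 0.116
0.113 [-0.2   0.32 -0.3 ] 0.45 0.113
0.1105 [ 0.01  0.17 -0.27] 0.47 0.1105
0.108 [0.47 0.07 0.62] 0.42 0.1081
0.106 [0.35 0.24 0.8 ] 0.44 0.1061
0.104 [0.27 0.23 1.43] 0.5 0.1041
 18.11 [0.5453 0.0849 0.1041] F [ 0.56  0.5  -1.5 ] op 0.0238
```

View pics/p1.png

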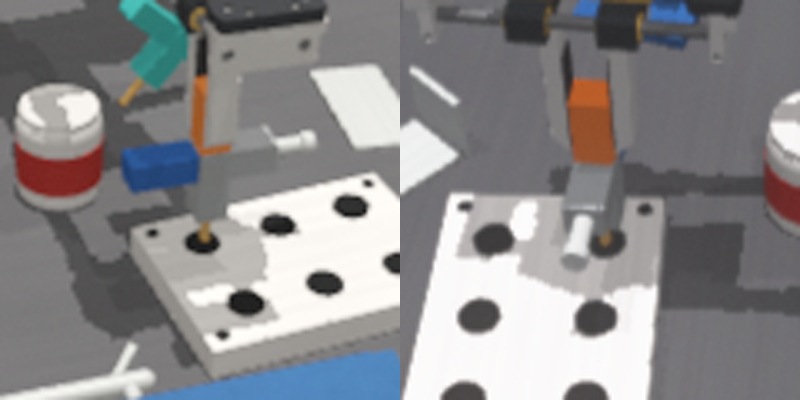

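The stylus stands on button 1 (scene crop 205,240; side crop 605,240), pressed in about 5 mm at TCP z = 0.104, well short of bottoming. I'll probe all the buttons at that height.

```bash
python3 - <<'E'
from h import *
t=telemetry.current_t(); f,s=fmean(40); print(1,f.round(2),telemetry.current_t()-t)
r.move_l([*BT[1],.120],vel=.1); f0,_=fmean(40); print("free",f0.round(2))
for i in (0,2,3,5,4):
    r.move_l([*BT[i],.120],vel=.15); r.move_l([*BT[i],.104],vel=.06)
    f,s=fmean(40); z=telemetry.current_ee_pos()[2]; k=(f-f0)[2]; print(i,f.round(2),"dF",k.round(2),"comp mm",((k-.5)/.25).round(1),"z",z.round(4))
    r.move_l([*BT[i],.120],vel=.15)
f0,_=fmean(40); print("free",f0.round(2)); st()
E
```

```text
1 [ 0.58  0.06 -0.99] 0.33340000000000103
free [ 0.02 -0.07 -2.81]
0 [-0.9  -0.01 -0.8 ] dF 2.01 comp mm 6.0 z 0.104
2 [ 0.25 -1.02 -1.03] dF 1.79 comp mm 5.1 z 0.1042
3 [ 0.96 -0.03 -0.89] dF 1.92 comp mm 5.7 z 0.1043
5 [ 1.11 -1.03 -0.4 ] dF 2.41 comp mm 7.6 z 0.1043
4 [-0.97  0.09 -0.94] dF 1.87 comp mm 5.5 z 0.1041
free [ 0.02  0.07 -2.65]
 27.4 [0.6044 0.2103 0.1194] F [ 1.08  0.38 -2.67] op 0.0239
```

Button 5 (x −35, y +60 in the jig frame) stands out by about 2.1 mm. I'll confirm at a height where only the high button should be touched.

```bash
python3 - <<'E'
from h import *
for i in (5,3):
    r.move_l([*BT[i],.118],vel=.15); r.move_l([*BT[i],.1097],vel=.06)
    f,s=fmean(40); print(i,"dF",(f[2]+2.73).round(2)); 
r.move_l([*BT[3],.20],vel=.2)
p=np.load("grasp_s.npy"); r.move_to(p+[0,0,.075],QS); st("above rest")
im=vision.snapshot("wrist")[:,:,::-1]; cv2.imwrite("pics/ret.png",im)
im=vision.snapshot("scene")[:,:,::-1]; cv2.imwrite("pics/ret_s.png",cv2.resize(im[150:340,150:400],None,fx=2,fy=2,interpolation=cv2.INTER_CUBIC))
E
```

```text
5 dF 0.92
3 dF -0.04
above rest 31.59 [ 0.5678 -0.1824  0.1806] F [ 0.18  0.45 -2.92] op 0.0237
```

View pics/ret_s.png

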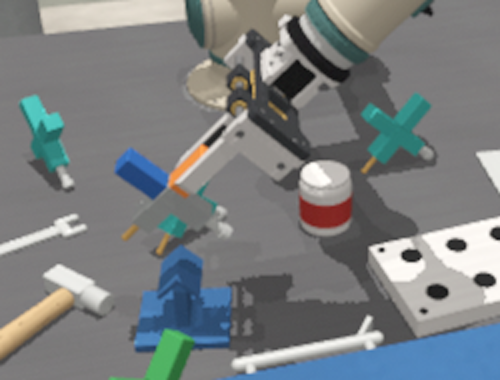

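Button 5 is confirmed (0.92 N there, none on button 3), and the gauge sits in the hand as before. I'll set it back on the rest.

```bash
python3 - <<'E'
from h import *
p=np.load("grasp_s.npy")
r.move_l(p+[0,0,.01],vel=.15); g=r.move_l(p+[0,0,-.0005],vel=.03,guard=5); st("down %s"%g)
f,_=fmean(15); print(f.round(2))
gripper_to(.06); st("open")
r.move_l(p+O*.08,vel=.15); st("back")
im=vision.snapshot("wrist")[:,:,::-1]; cv2.imwrite("pics/rel.png",im)
im=vision.snapshot("scene")[:,:,::-1]; cv2.imwrite("pics/rel_s.png",cv2.resize(im[150:340,150:400],None,fx=2,fy=2,interpolation=cv2.INTER_CUBIC))
c=cal("wrist")
from fit import hulls,dirs
im=cv2.imread("pics/rel.png")
for pts,col in zip(hulls([*HUB[:2],YAW]),((0,255,255),(255,255,0))): cv2.polylines(im,[cv2.convexHull(np.round(proj("wrist",pts,c)).astype(np.int32))],True,col,1)
cv2.imwrite("pics/rel_o.png",im)
E
```

```text
down True 32.67 [ 0.5684 -0.183   0.1063] F [-0.48  1.51  5.11] op 0.0238
[0.39 1.88 5.44]
open 33.53 [ 0.5676 -0.1825  0.1044] F [-0.36 -0.15  0.84] op 0.0601
back 34.23 [ 0.5777 -0.1275  0.1625] F [-0.31 -0.13 -0.55] op 0.06
```

View pics/rel_s.png

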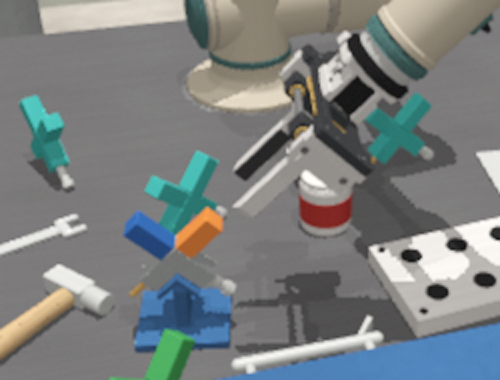

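View pics/rel_o.png

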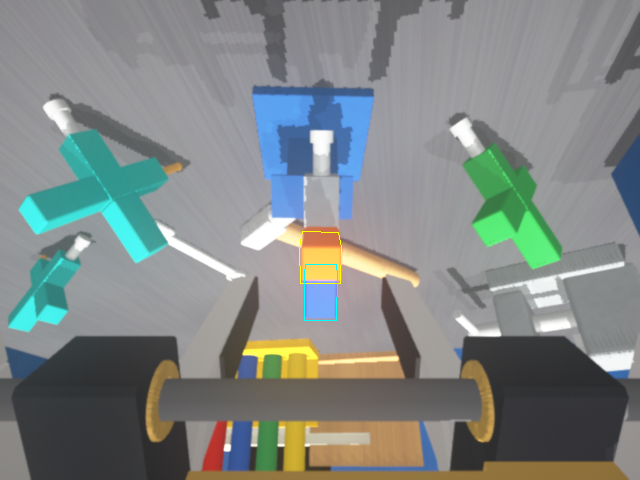

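The gauge is back on the ridge as before (the overlay matches at 320,255) and released. Now I'll go round to the blue handle.

```bash
python3 - <<'E'
from h import *
r.move_to([HUB[0],HUB[1]-.03,.24],QD); st("over")
r.move_to(HUB+B*.11,QF); st("pre")
g=r.move_l(HUB+B*(.048-L),vel=.1,guard=8); st("at %s"%g)
out=[]
for n in ("scene","wrist"):
    im=vision.snapshot(n)[:,:,::-1]; cv2.imwrite(f"pics/g3{n}.png",im)
    out.append(cv2.resize(im[180:340,160:360] if n=="scene" else im[80:400,120:520],(400,320),interpolation=cv2.INTER_CUBIC))
cv2.imwrite("pics/g3.png",np.hstack(out))
E
```

```text
over 35.29 [ 0.5666 -0.2182  0.2388] F [ 0.58 -0.5  -0.62] op 0.0603
pre 35.89 [ 0.5532 -0.2647  0.1755] F [0.3  0.75 1.44] op 0.0601
at False 37.06 [ 0.5668 -0.1949  0.1066] F [ 0.31  0.53 -0.23] op 0.0603
```

View pics/g3.png

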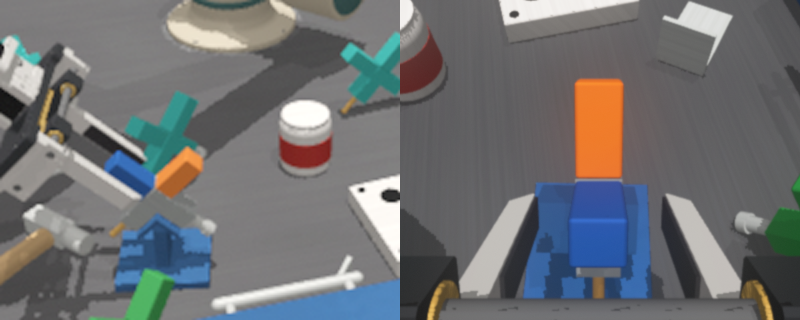

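The blue handle is between the fingers (right panel, about 598,225). I'll close, lift and go over button 5.

```bash
python3 - <<'E'
from h import *
gripper_to(.015,55); st("closed")
if telemetry.current_opening()>.02:
    p=np.array(telemetry.current_ee_pos()); np.save("grasp_f.npy",p)
    r.move_l(p+[0,0,.085],vel=.15); st("lift")
    r.move_to([*BT[5],.20],QD); st("above")
    r.move_l([*BT[5],.122],vel=.12); f,s=fmean(20); print(f.round(2)); st()
    out=[]
    for n in ("scene","side"):
        im=vision.snapshot(n)[:,:,::-1]; u=proj(n,[[*BT[5],.05]])[0].astype(int)
        out.append(cv2.resize(im[u[1]-60:u[1]+60,u[0]-60:u[0]+60],(400,400),interpolation=cv2.INTER_CUBIC))
    cv2.imwrite("pics/f1.png",np.hstack(out))
E
```

```text
closed 37.81 [ 0.5664 -0.1943  0.1063] F [ 0.14 -0.7   0.76] op 0.0239
lift 38.52 [ 0.566  -0.1942  0.1903] F [ 0.66  0.56 -2.39] op 0.0237
above 40.08 [0.535  0.2023 0.1993] F [ 0.28  0.23 -2.88] op 0.0238
[ 0.15  0.32 -2.66]
 41.04 [0.5358 0.2035 0.123 ] F [ 0.9   0.04 -2.07] op 0.0239
```

View pics/f1.png

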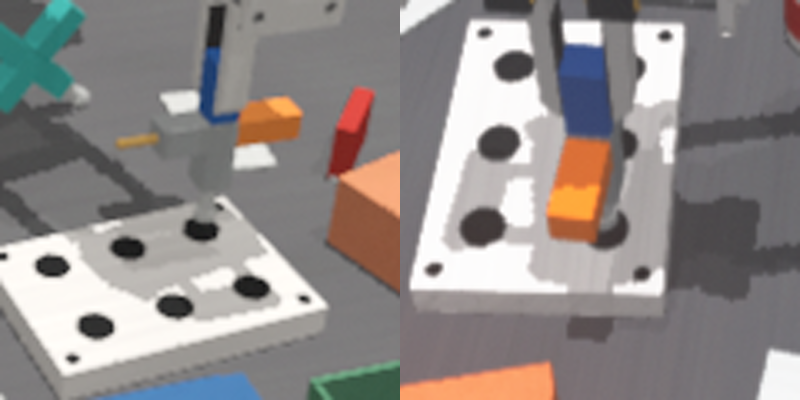

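The foot hangs about 11 mm over button 5 (scene crop 203,225; side crop 610,230), centred. I'll press.

```bash
python3 - <<'E'
from h import *
f0=-2.66
g=r.move_l([*BT[5],.1025],vel=.02,guard=3.5); zc=telemetry.current_ee_pos()[2]; st("contact %s"%g)
z=zc
for k in range(22):
    z-=.0005; r.move_l([*BT[5],z],vel=.02); f,_=fmean(5); print(round(z,4),round(telemetry.current_ee_pos()[2],4),(f-[0,0,f0]).round(1))
    if f[2]-f0>22: break
r.hold(.1); st()
im=vision.snapshot("scene")[:,:,::-1]; u=proj("scene",[[*BT[5],.05]])[0].astype(int)
cv2.imwrite("pics/f2.png",cv2.resize(im[u[1]-60:u[1]+60,u[0]-60:u[0]+60],(500,500),interpolation=cv2.INTER_CUBIC))
E
```

```text
contact True 41.7 [0.535  0.2034 0.1127] F [0.15 0.6  1.59] op 0.0234
0.1122 0.1128 [-0.4 -0.1  7.4]
0.1117 0.1122 [-0.5  0.3  7.5]
0.1112 0.1117 [-0.3  0.1  7.4]
0.1107 0.1116 [-0.9  0.1 10.2]
0.1102 0.1116 [-1.6 -0.2 12.9]
0.1097 0.1116 [-1.9 -0.  15.4]
0.1092 0.1116 [-3.  -0.4 17.4]
0.1087 0.1115 [-3.5 -0.5 19.4]
0.1082 0.1115 [-3.9 -1.  22.2]
 44.42 [0.5353 0.2035 0.1115] F [-3.56 -1.88 19.55] op 0.0233
```

View pics/f2.png

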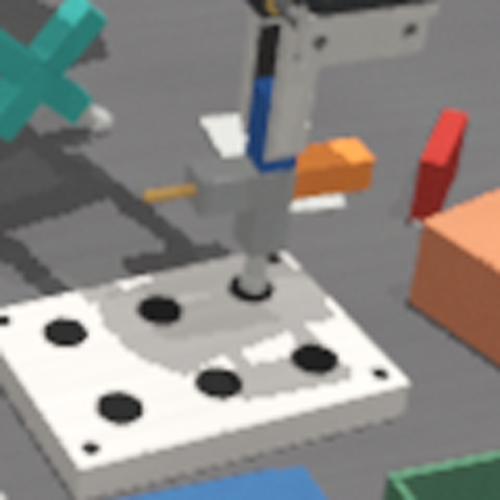

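The force held at about 7.5 N while the button travelled. Then came a hard stop: z stayed at 0.1115–0.1116 from 10 to 22 N, above the stated 10–15 N, so the button is home. Now I'll take the gauge back.

```bash
python3 - <<'E'
from h import *
r.move_l([*BT[5],.20],vel=.2); st("up")
p=np.load("grasp_f.npy"); r.move_to(p+[0,0,.085],QF); st("above rest")
im=vision.snapshot("wrist")[:,:,::-1]; cv2.imwrite("pics/rf_w.png",im)
im=vision.snapshot("scene")[:,:,::-1]; cv2.imwrite("pics/after_s.png",im); cv2.imwrite("pics/rf_s.png",cv2.resize(im[150:340,150:400],None,fx=2,fy=2,interpolation=cv2.INTER_CUBIC))
im=vision.snapshot("side")[:,:,::-1]; cv2.imwrite("pics/after_d.png",im)
st()
E
python3 - <<'E'
import cv2,numpy as np
a=cv2.imread("pics/rf_s.png"); b=cv2.resize(cv2.imread("pics/rf_w.png")[60:400,120:520],(450,380)); cv2.imwrite("pics/rf.png",np.hstack([a[:,:340],b]))
E
```

```text
up 45.08 [0.5338 0.2031 0.1982] F [-0.37 -0.36 -2.55] op 0.0236
above rest 46.63 [ 0.5667 -0.1929  0.1913] F [-0.07 -0.34 -2.75] op 0.0241
 46.78 [ 0.5669 -0.1924  0.1917] F [-1.11 -0.14 -3.08] op 0.0237
```

View pics/rf.png

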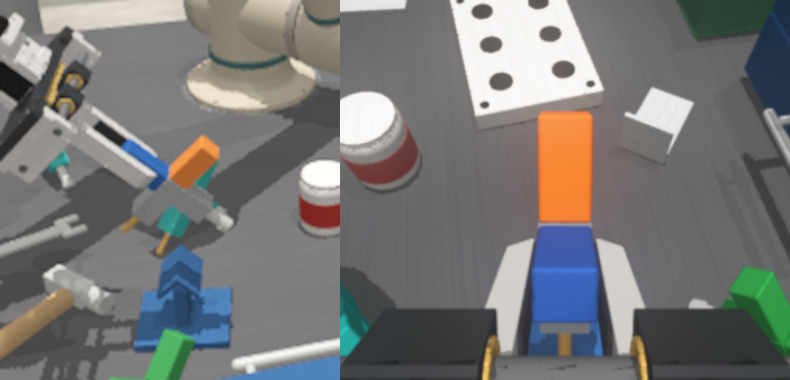

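```bash
python3 - <<'E'
from h import *
p=np.load("grasp_f.npy")
r.move_l(p+[0,0,.012],vel=.12); st("near"); g=r.move_l(p+[0,0,-.001],vel=.03,guard=5); st("down %s"%g)
f,_=fmean(10); print(f.round(2))
gripper_to(.06); st("open")
r.move_l(p+B*.09,vel=.15); st("back")
c=cal("wrist"); im=vision.snapshot("wrist")[:,:,::-1].copy()
from fit import hulls
for pts,col in zip(hulls([*HUB[:2],YAW]),((0,255,255),(255,255,0))): cv2.polylines(im,[cv2.convexHull(np.round(proj("wrist",pts,c)).astype(np.int32))],True,col,1)
cv2.imwrite("pics/end_w.png",im)
im=vision.snapshot("scene")[:,:,::-1]; cv2.imwrite("pics/end_s.png",im)
im=vision.snapshot("side")[:,:,::-1]; cv2.imwrite("pics/end_d.png",im)
a=cv2.resize(cv2.imread("pics/end_s.png")[190:340,160:320],(400,375),interpolation=cv2.INTER_CUBIC); b=cv2.resize(cv2.imread("pics/end_w.png")[60:400,120:520],(400,375)); cv2.imwrite("pics/end.png",np.hstack([a,b]))
E
```

```text
near 47.54 [ 0.5668 -0.1944  0.1187] F [-0.05  0.5  -2.59] op 0.0238
down True 47.98 [ 0.5665 -0.1943  0.1062] F [-0.2  -1.72  5.36] op 0.0238
[-0.53 -1.98  5.05]
open 48.8 [ 0.5659 -0.1945  0.1047] F [-0.06  0.61 -0.96] op 0.0602
back 49.56 [ 0.5547 -0.2564  0.1695] F [-0.55  0.    0.37] op 0.06
```

View pics/end.png

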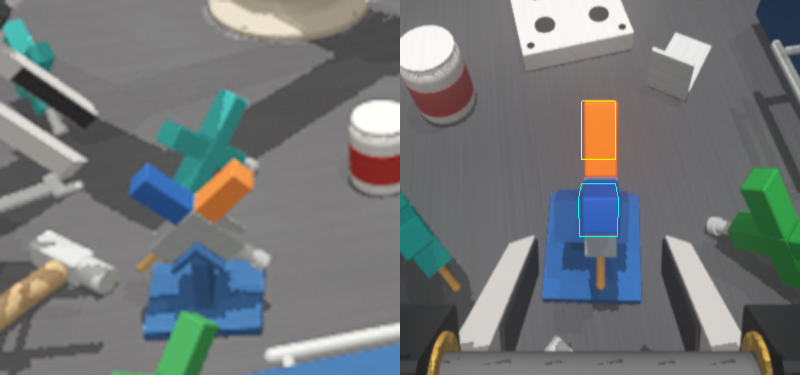

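View pics/end_s.png

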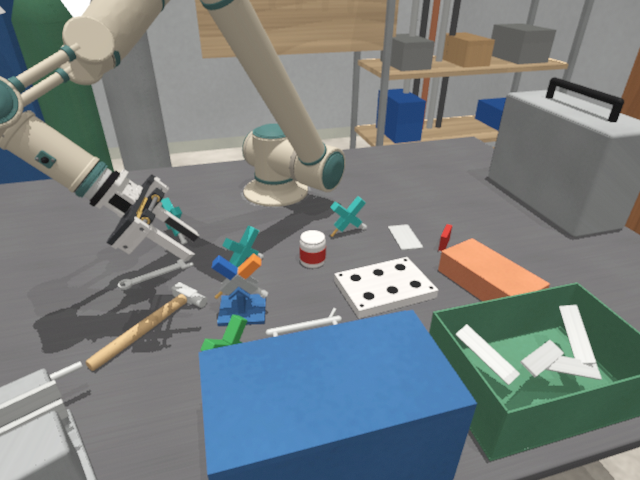

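View pics/end_d.png

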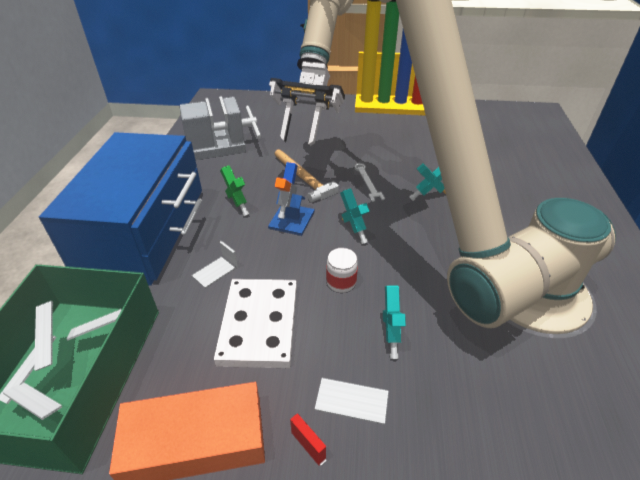

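The gauge stands on the ridge at the same pose (scene 238,270; overlay matches), the fingers are clear, and nothing else looks moved. I'll compare the button images before and after as a last check.

```bash
python3 - <<'E'
from h import *
for n,a,b in (("side","side0","end_d"),("scene","scene0","end_s")):
    A=cv2.imread(f"pics/{a}.png",0).astype(float);Bm=cv2.imread(f"pics/{b}.png",0).astype(float)
    for i,p in enumerate(BT):
        u=proj(n,[[*p,.027]])[0].round().astype(int); w,h=(13,10) if n=="side" else (11,8)
        def cen(I):
            s=I[u[1]-h:u[1]+h+1,u[0]-w:u[0]+w+1]; k=np.clip(.5*(s.max()+s.min())-s+20,0,40); yy,xx=np.mgrid[:s.shape[0],:s.shape[1]]; return np.array([(k*xx).sum(),(k*yy).sum()])/k.sum()
        print(n,i,(cen(Bm)-cen(A)).round(2), "2.2mm drop ~",(proj(n,[[*p,.027]])-proj(n,[[*p,.0292]]))[0].round(2))
E
```

```text
side 0 [0.01 0.01] 2.2mm drop ~ [0.12 0.7 ]
side 1 [-0.01  0.  ] 2.2mm drop ~ [0.07 0.7 ]
side 2 [0.01 0.  ] 2.2mm drop ~ [0.13 0.69]
side 3 [ 0.01 -0.  ] 2.2mm drop ~ [0.07 0.69]
side 4 [0. 0.] 2.2mm drop ~ [0.15 0.69]
side 5 [0.06 0.24] 2.2mm drop ~ [0.08 0.69]
scene 0 [-0. -0.] 2.2mm drop ~ [-0.07  0.76]
scene 1 [0.02 0.02] 2.2mm drop ~ [-0.05  0.74]
scene 2 [0. 0.] 2.2mm drop ~ [-0.09  0.75]
scene 3 [0.01 0.  ] 2.2mm drop ~ [-0.07  0.73]
scene 4 [-0.01  0.  ] 2.2mm drop ~ [-0.12  0.75]
scene 5 [-0.19 -0.09] 2.2mm drop ~ [-0.09  0.73]
```

```bash
python3 - <<'E'
from h import *
rows=[]
for n,a,b in (("side","side0","end_d"),("scene","scene0","end_s")):
    A=cv2.imread(f"pics/{a}.png");Bm=cv2.imread(f"pics/{b}.png"); row=[]
    for i in (3,5):
        u=proj(n,[[*BT[i],.027]])[0].round().astype(int)
        for I in (A,Bm): row.append(cv2.resize(I[u[1]-11:u[1]+12,u[0]-14:u[0]+15],(195,160),interpolation=cv2.INTER_NEAREST))
        g=lambda I:I[u[1]-11:u[1]+12,u[0]-14:u[0]+15].astype(int).mean(2)
        if i==5: print(n); print((g(Bm)-g(A)).round().astype(int)[2:20])
    rows.append(np.hstack(row))
cv2.imwrite("pics/bt.png",np.vstack(rows))
E
```

```text
side
[[ 0  0  0  0  0  1  0  0  0  0  0  0  1  0  0  0  0  0  1  0  1  0  0  1
   1  0  0  0  1]
 [ 0  0  0  0  0  1  1  0  0  0  0  1  1  1  1  1  0  1  0  0  1  0  0  0
   1  0  0  0  1]
 [ 0  0  0  0  1  0  0  0  0  1  1  5 10 11 11 11  6  1  0  0  1  0  0  1
   1  0  0  1  0]
 [ 1  0  0  0  0  1  0  0  2  8 11 34 66 72 73 69 38 13  5  1  0  0  0  1
   0  0  0  0  0]
 [ 0  0  0  0  1  0  1  1 11 60 74 62 44 30 27 39 37 61 35  8  2  1  0  0
   1  0  0  0  0]
 [ 0  0  1  0  1  0  1  7 56 71 33 14  5  1  2  5  7 20 35 32  3  1  0  0
   1  0  0  0  0]
 [ 0  0  1  1  0  0  1 27 40 20  4  0  0 -1  1 -1  1  2  8 23  9  1  0  0
   0  0  0  1  0]
 [ 0  0  0  0  0  0  6 28 15  2  2 -1  0  0  2  0  1  2  0 15 32  2  0  0
   0  1  0  1  0]
 [ 0  0  1  1  0  2 17 16  4  0  0 -1  1  1  2  2  1  1  0  2 10  2  1  0
   0  1  0  0  0]
 [ 0  0  1  0  0  1 11  8  3  1  1  1  1  1  1  0  2  1  0  1  6  5  1  0
   0  0  0  0  1]
 [ 1  0  1  0  0  1 20 12  2  1  2  0  1  0  1  0 -1  2  1  2  1  1  0  0
   0  0  0  0  0]
 [ 1  0  1  0  0  0  2  1  1  2  1  0 -1  0 -1  0 -1  0 -1  4  7  1  0  0
   0  0  
[... 2046 characters left out ...]
  2   2   2   2   3   2   4  10   9   9  10  11
    4   3   2   2   2   2   2   2   2   2   2]
 [  3   2   2   3   2   2   3   2   2   3   2   2   2   2   3   3   2   3
    3   2   3   2   2   3   2   2   2   3   3]
 [  3   3   2   2   3   3   2   3   3   2   3   2   2   3   3   2   2   3
    2   2   2   2   2   3   2   2   2   3   2]
 [  2   3   2   2   2   2   3   2   2   2   2   2   2   2   2   2   2   2
    2   2   2   2   2   2   3   3   2   2   2]
 [  2   2   2   2   2   2   3   2   2   2   3   3   3   2   2   2   2   2
    3   2   3   3   3   3   2   3   3   3   2]
 [  3   3   3   2   2   2   2   3   2   3   2   2   2   3   2   2   2   2
    3   2   2   2   2   2   3   2   3   3   3]]
```

View pics/bt.png

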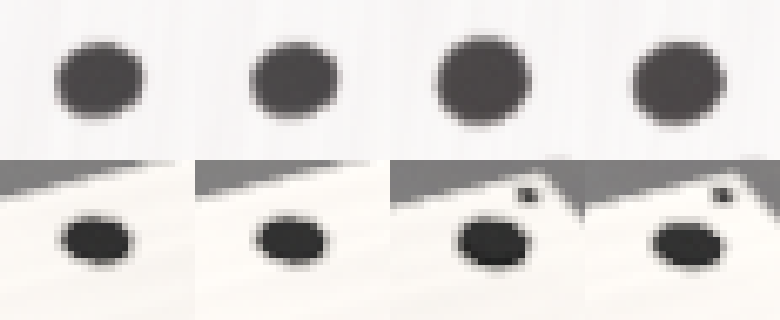

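The upper edge of button 5 dropped 0.66 px (side) and 0.70 px (scene), which is about 2.1 mm in both. The other five buttons didn't change, so I'll hand in.

```bash
python3 - <<'E'
from h import *
st("end"); r.sign_off()
E
```

```text
end 49.71 [ 0.5547 -0.2558  0.1693] F [0.43 0.05 0.11] op 0.0599
the job is handed in; nothing more can be done
```

I found the high button at jig x = −35, y = +60 and pressed it home with the steel foot. The gauge is back on its rest and released, and I handed in at 49.7 s; no verdict was reported.

- **First grasp missed:** the fingertips sit about 40 mm short of the reported tool frame, which I saw in the scene and wrist pictures. I corrected for it and nothing was displaced.
- **Probing:** at one fixed height I felt all six buttons, pushing the stylus in about 5 to 7.6 mm. The high one read about 0.5 N more than the others, roughly 2.1 mm higher. At a higher level it still pushed back with 0.92 N, while the one normal button I tried there gave nothing.
- **Pressing:** the foot held about 7.5 N while the button moved, then met a hard stop from 10 to 22 N. The steps I recorded show only about 1.2 mm of travel, because the button had probably already begun to move when I first touched it.
- **Last checks:** before and after pictures from two cameras both show that button's top about 2.1 mm lower, with the other five unchanged. The gauge overlay matches its original place on the ridge, the bystanders look unmoved, and the gripper is clear with no force. I did not probe the button again with the stylus after pressing.

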